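# Fetch the spirit level out of the swivel-lid accessory case

## Task

To get ready for levelling the pool table, swivel the lid of the wooden accessory case away from you a quarter turn, until it sits in its catch, and then fetch out the yellow spirit level: it is longer than the opening, so raise its exposed end first and draw it out slantwise from under the lid without forcing it. Finish still holding the spirit level in the gripper, horizontal again and still, with all of it a good 10 cm higher than the lid, and with the lid left open in its catch. Leave the pieces of chalk, the glass, the bottle and the brush where they are.

Things in the scene. Friction and masses are not known exactly. Their poses are not given: they have to be found in the camera images.
- case: dark wooden case, fast on the counter, 156 (x) x 316 (y) x 80 mm high without lid; walls 8, floor 6 mm thick, inside 140 x 300 mm and 74 mm deep. Origin: centre of its underside, z up. The lid uncovers its -y end. A wooden cross rail, 40 (y) x 12 mm (its top flush with the rim), spans it under the lid's pivot, 118 mm from the middle towards +y
- case_pivot (a point): point on the lid's vertical pivot axis, 80 mm above the counter. With the lid in its catch, its edge runs across the case 78 mm from the pivot (y = +0.040 in the case's frame) and the lid still covers everything on the +y side of that; the opening left, to the inside of the -y wall, is 190 mm long and 140 mm wide
- lid (a joint): angle of the swivel lid (board 156 x 316 x 10 mm, top 90 mm above the counter), rad: 0 = shut, square on the case, as it starts; grows anticlockwise from above, its free end swinging from the case's -y to its +x, away from the robot. Over-centre catch (up to 0.4 N m with friction): holds it shut, resists half the way, then draws it to 1.57 and holds it within 0.06; stop at 1.62
- lid_knob (a point): centre of the top of the lid's brass knob, 120 mm above the counter; upright cylinder, 26 mm across, 30 mm high, 118 mm from the pivot (over the middle of the case when shut). Can be pinched from above in any direction; it turns between the fingers as the lid swings
- level: yellow spirit level with black ends, straight bar 22 (x) x 280 (y) x 30 mm (z), 0.2 to 0.35 kg, balanced in its middle. Origin: centre of its underside, z up. Starts on the case floor, 6 mm above the counter, along the case (axes alike within 2 degrees), its rear (+y) 100 mm under the open lid. Tilted front up 18 degrees about its rear bottom edge it clears wall and lid by some 10 mm each
- level_front (a point): centre of the level's front (-y) end face, 15 mm above its underside
- level_rear (a point): centre of the level's rear (+y) end face, 15 mm above its underside
- chalk_a: blue chalk cube, 22 mm, loose on the case floor in the +x corner of its open (-y) end, 50 mm from the case's centre line and 125 mm from its middle; origin under its centre
- chalk_b: blue chalk cube, 22 mm, likewise in the -x corner of the open end; origin under its centre
- chalk_c: blue chalk cube, 22 mm, on the counter; origin under its centre
- tumbler: drinking glass, 80 mm across, 95 mm high, loose on the counter; origin under its centre
- polish: green bottle of ball polish with black cap, 60 mm across, 150 mm high, loose on the counter; origin under its centre
- brush: table brush with wooden back, 45 x 240 x 42 mm, loose on the counter; origin under its centre

How it is judged:
On the way, in this order (a step that is already met when the one before it is completed fails the run):
1. the lid is turned a quarter turn and sits in its catch (value of joint lid above 1.48 rad and velocity of joint lid below 0.1 rad/s), for 0.2 s.
2. the level is tilted up out of the opening: its front end above the rim, its rear end still down in the case (height (world z) of level_front above 0.085 m and height (world z) of level_rear below 0.07 m), for 0.05 s.
At the end, for the whole second after the job is handed in: The level is held in the fingers, touching nothing of the case, both end centres more than 190 mm above the counter (100 mm above the lid), horizontal to within 10 degrees, right way up and still; the lid is in its catch (more than 1.48 rad) (height (world z) of each of level_front, level_rear above 0.19 m and angle between level's own z axis and vertical below 0.175 rad and contact force between level and the fingers above 1 N and contact force between level and case below 0.1 N and linear speed of level below 0.02 m/s and angular speed of level below 0.1 rad/s and value of joint lid above 1.48 rad); the arm keeps its last pose, push and grip.
It fails at once if the level, once its front end is off the floor of the case, is forced against the case or the lid (more than 40 N) (contact force between level and case above 40 N and height (world z) of level_front above 0.035 m).
It fails at once if a chalk in the case is disturbed (more than 20 mm) (distance of any of chalk_a, chalk_b from where it was at the start of the episode above 0.02 m).
It fails at once if something on the counter is disturbed (more than 20 mm) (distance of any of chalk_c, tumbler, polish, brush from where it was at the start of the episode above 0.02 m).
It also fails if it takes over 58 s, if anything falls off the work surface, if the arm or the gripper's body presses on something with over 40 N, if the wrist force passes 120 N, or if a joint passes its speed limit or range.

## Robot

A 6-joint arm with a two-finger parallel gripper is mounted at the origin on the work surface. World frame = base frame: x ahead of the robot, y to its left, z up, the work surface at z = 0. Lengths are in m, angles in rad, forces in N, time in s.
With the tool pointing down it reaches from about 0.225 to 0.875 m from the base axis. Payload 3.4 kg.
Tool frame: the origin (TCP) lies on the centre line of the jaws, within the pads' length; the fingertips stand 17 mm ahead of it and the grasp point (between the pads) lies 2 mm behind it (nose_length is the distance from the TCP to the fingertips, in m); z points along the fingers, y is the line along which they close (so a half turn about z gives the same grasp; the last joint's range is limited). The gripper opens to 85 mm and grips with 20 to 120 N. Pads are 22 mm wide; open, the fingers measure 114 mm over their backs; the gripper's body (76 mm by 85 mm) begins 54 mm behind the grasp point. The pads swing forward as they close: fully open they stand 13 mm farther back than shut.
Start: joints at [-1.428, 0.276, 1.505, -0, 1.361, -0.121], TCP at [0.15, -0.555, 0.227] pointing down, gripper open.
Joint ranges: [-2.89, 2.89], [-0.75, 2.08], [0.22, 2.7], [-1.18, 4.32], [0.11, 2.71], [-2.7, 2.7]. Speed limits (rad/s): [2.57, 2.57, 3.14, 3.14, 3.14, 3.14].

## Interface

Orientations are given as a unit quaternion [w, x, y, z].
In Python, from rig import get_state, get_image, sign_off, find_in, place_of, nose_length gives the robot as it stands.
- The arm moves only by the tool apply_moves, never from a script. Its argument "deltas" is one flat list of numbers, 5 for each row, row after row: the finger opening in mm, from 0 to 85.4, then the shift along the tool's x, y, z in mm, then the turn about the tool's z in degrees. A call has 1 to 12 rows; each row is the pose to reach, as a shift and turn from the pose commanded when the call began, along the tool's axes at that moment; what a row does not reach only later rows make up. A row lasts 1/12 s, in which the tool goes at most 41.7 mm and 7.16 degrees, less where a joint would pass 70% of its speed; a pose out of reach is approached as far as the arm can. A call with a gripper value outside its range is refused whole. The fingers move at their own pace and stop on an object; "squeeze" is the grip in N (left out, the last holds). Time passes only in rows, so rows that repeat a pose let the fingers close. It gives the time, the measured TCP pose, the force, the opening and the grip force at its end, in the units of the state.
- get_state(): the state, without advancing time (a new reading comes with each control period).
- get_image(name): name is "scene" or "top" or "wrist"; returns a dict with "frame" (480x640x3 uint8, red, green, blue), "K" (3x3 intrinsics, pixels), "position" and "orientation" of the camera in the world. Camera axes: x right, y down, z forward; pixel columns grow to the right and rows downward; lengths in m; the calibration is good to about 2 mm. A picture is of the moment at which its call begins. There is no depth.
- sign_off(): hands the job in; it is judged then, once.
Trained networks look in a picture, given as the dict that the camera call returned (one of the last four; its "shot" number tells which), for a name from the list of things; names that differ only in an ending like _2 or _b are one class to them, and where a whole thing is asked for, a point or a joint stands for the part that bears it (a point fixed in the world has none). Each returns a list of dicts, best first, with "score" (0 to 1); they miss things now and then, are a little off and sometimes report something else, mostly with a low value. They report only what shows in the picture. A call takes as long as a camera call.
- find_in(query, picture): "point" ([column, row] in pixels, amid what is visible of it).
- place_of(query, picture): "point" ([column, row] in pixels: a listed point, or the origin of a listed thing).
The state is a dict: "clock": time; "qpos": joint angles; "qd": joint speeds; "effort": joint torques, N m; "position": TCP position; "ee_rot": TCP orientation; "contact_force": force on the tool from outside, world axes, zero at the start; "moment": the same for the moment, N m; "width": finger opening in m; "gripper_force": force on a finger pad.
Only numpy, scipy, OpenCV 4.12 (cv2) and the standard library are available. Lean on these libraries where they do the work, as an engineer would, in place of code of your own. Each camera call takes 0.05 s, during which the arm holds its last target. There are 200 camera calls.

## Working session

There is one attempt and no reset: what is moved stays moved. The work goes in short steps, Python scripts to look and compute and a tool call to move; the robot and the scene stay as the last step left them, time stands still between calls to the robot, and variables do not carry over. Pictures are saved under pics/ and viewed, at most 12 in all, crops included, and the job is handed in when it is done.

Besides the shell and the picture viewer there is one more tool, called after ">>>" by a JSON object that holds its "fn" and its "kwargs", one argument or row to a line. apply_moves: Moves the arm, as the interface text tells. Its arguments: {"type":"object","properties":{"deltas":{"type":"array"},"squeeze":{"type":"number"}},"required":["deltas"]}

```bash
mkdir -p pics
cat > h.py <<'E'
import numpy as np, cv2
from scipy.spatial.transform import Rotation as R
from rig import *
def rot(q): return R.from_quat([q[1],q[2],q[3],q[0]]).as_matrix()
def ray(p,im):
    d=rot(im["orientation"])@np.linalg.inv(im["K"])@np.array([p[0],p[1],1.]); return np.array(im["position"]),d
def atz(p,im,z):
    o,d=ray(p,im); return o+d*(z-o[2])/d[2]
def save(im,n): cv2.imwrite("pics/"+n,im["frame"][:,:,::-1])
def proj(P,im):
    c=rot(im["orientation"]).T@(np.array(P)-np.array(im["position"])); u=im["K"]@c; return u[:2]/u[2]
E
cat > a.py <<'E'
from h import *
Z=dict(case=0,case_pivot=.08,lid_knob=.12,chalk_c=0,tumbler=0,polish=0,brush=0)
for n in ("top","scene"):
    im=get_image(n); save(im,n+"0.png"); print(n,np.round(im["position"],3))
    for q,z in Z.items():
        for r in place_of(q,im)[:2]: print(q,round(r["score"],2),np.round(r["point"]),np.round(atz(r["point"],im,z),3))
s=get_state(); print(s["position"],rot(s["ee_rot"]).round(3),nose_length,s["width"])
E
python3 a.py
```

```text
top [ 0.358 -0.035  1.206]
case 0.7 [298. 276.] [0.475 0.056 0.   ]
case_pivot 0.66 [251. 260.] [0.504 0.167 0.08 ]
case_pivot 0.16 [296. 277.] [0.465 0.053 0.08 ]
lid_knob 0.57 [294. 268.] [0.483 0.056 0.12 ]
lid_knob 0.36 [156. 228.] [0.574 0.394 0.12 ]
chalk_c 0.51 [440. 210.] [ 0.662 -0.324  0.   ]
tumbler 0.64 [158. 226.] [0.604 0.438 0.   ]
polish 0.66 [519. 250.] [ 0.558 -0.532  0.   ]
brush 0.57 [134. 298.] [0.407 0.486 0.   ]
scene [ 0.992 -0.571  0.926]
case 0.93 [323. 231.] [ 0.473  0.051 -0.   ]
case_pivot 0.77 [358. 193.] [0.502 0.157 0.08 ]
lid_knob 0.88 [325. 197.] [0.475 0.056 0.12 ]
chalk_c 0.44 [279. 379.] [ 0.669 -0.315  0.   ]
tumbler 0.57 [445. 177.] [0.606 0.443 0.   ]
polish 0.88 [156. 427.] [ 0.557 -0.538  0.   ]
brush 0.9 [393. 145.] [0.408 0.465 0.   ]
brush 0.36 [326. 229.] [0.476 0.062 0.   ]
[ 0.14992609 -0.55514886  0.22725827] [[ 0.965  0.261  0.   ]
 [ 0.261 -0.965 -0.   ]
 [-0.     0.    -1.   ]] 0.017 0.08575048173156373
```

View pics/top0.png

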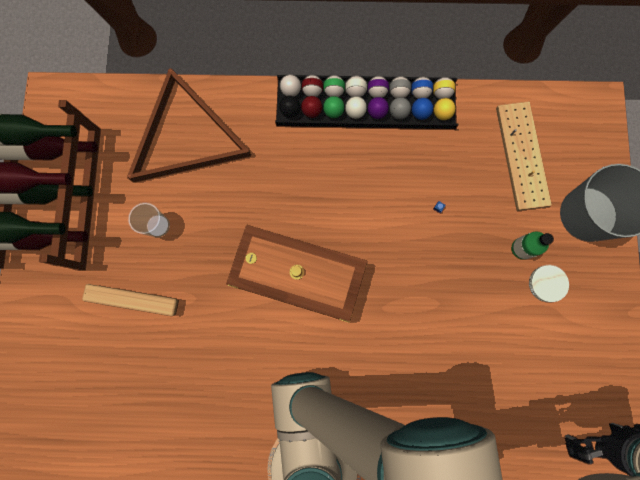

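View pics/scene0.png

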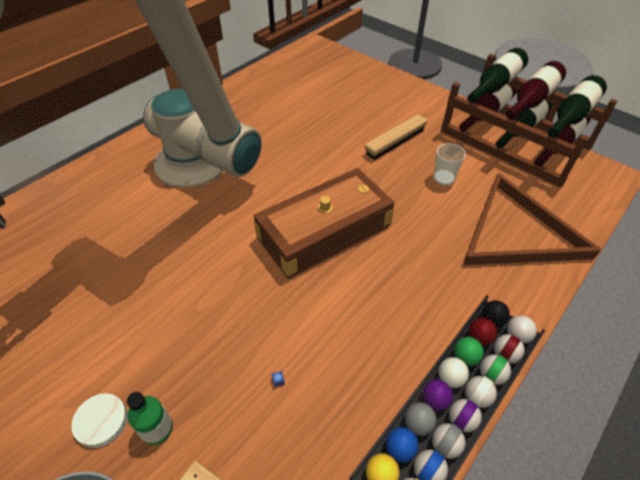

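The top view shows the closed case between (248,227) and (354,320), with the pivot disc at (251,258) and the knob at (297,271). The scene view agrees. Next I refine the case pose with the brass blobs and an outline overlay.

```bash
cat > b.py <<'E'
from h import *
from scipy.optimize import least_squares
ims={n:get_image(n) for n in("top","scene")}
roi={"top":(235,235,320,290),"scene":(300,170,385,225)}
obs=[]
for n,im in ims.items():
    hsv=cv2.cvtColor(im["frame"],cv2.COLOR_RGB2HSV); x0,y0,x1,y1=roi[n]
    m=cv2.inRange(hsv,(20,110,110),(35,255,255)); k,l,st,c=cv2.connectedComponentsWithStats(m[y0:y1,x0:x1])
    for i in range(1,k):
        if st[i,4]>8: print(n,st[i],c[i]+[x0,y0])
# lid top corners by hand + yaw from dark frame
c,s=np.cos,np.sin
for n,im in ims.items():
    f=cv2.resize(im["frame"],None,fx=4,fy=4,interpolation=cv2.INTER_CUBIC)
    cx,cy=(300,272) if n=="top" else (323,222)
    for th,col in((-16,(0,255,0)),):
        M=lambda p:np.array([.478+c(np.radians(th))*p[0]-s(np.radians(th))*p[1],.053+s(np.radians(th))*p[0]+c(np.radians(th))*p[1],p[2]])
        for z in(.09,0):
            P=[proj(M((a*.078,b*.158,z)),im)*4 for a,b in((1,1),(1,-1),(-1,-1),(-1,1))]
            cv2.polylines(f,[np.int32(np.round(P))],True,col,1)
    cv2.imwrite("pics/%s_ov.png"%n,f[(cy-65)*4:(cy+65)*4,(cx-90)*4:(cx+90)*4,::-1])
a=cv2.imread("pics/top_ov.png");b=cv2.imread("pics/scene_ov.png")
cv2.imwrite("pics/ov.png",cv2.resize(np.vstack([a,b]),(415,600),interpolation=cv2.INTER_AREA))
E
python3 b.py
```

```text
top [11 18 11 11 85] [250.70588235 257.74117647]
top [ 55  30  12  14 127] [295.30708661 271.49606299]
```

View pics/top_ov.png

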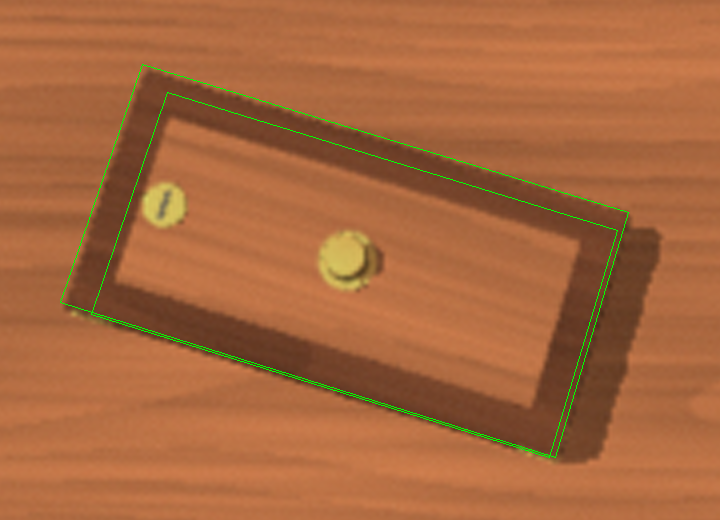

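The overlay fits to about 2 mm, so the case centre is near (0.478, 0.053) and yaw is near -16°. I'll write a converter and move over the knob.

```bash
cat >> h.py <<'E'
C=np.array([.478,.053]);TH=np.radians(-16.)
def cw(x,y): return C+np.array([np.cos(TH)*x-np.sin(TH)*y,np.sin(TH)*x+np.cos(TH)*y])
def to(x,y,z,yaw=None):
    "tool-axis mm shift and turn to reach world x,y,z (tool-x yaw in deg)"
    s=get_state();r=rot(s["ee_rot"]);d=r.T@(np.array([x,y,z])-s["position"])*1000
    w=np.degrees(np.arctan2(r[1,0],r[0,0]));t=0 if yaw is None else -((yaw-w+180)%360-180)
    print("shift",d.round(1),"turn",round(t,1),"yaw",w.round(1))
E
python3 -c "
from h import *
to(.478,.053,.2,74)
im=get_image('top');print(atz((296.5,271),im,.12),atz((250.7,257.7),im,.09),cw(0,.118))"
```

```text
shift [ 475.3 -501.6   27.2] turn -58.9 yaw 15.1
[0.47538518 0.04982127 0.12      ] [0.50930077 0.16619937 0.09      ] [0.51052521 0.16642888]
```

>>> {"fn": "apply_moves", "kwargs": {
  "deltas": [85,20,-21,0,-5,85,48,-50,0,-10,85,76,-80,0,-15,85,104,-110,0,-20,85,132,-139,0,-25,85,160,-169,0,-30,85,188,-198,0,-35,85,216,-228,0,-40,85,244,-257,0,-45,85,272,-287,0,-50,85,300,-316,0,-55,85,328,-346,0,-59]
}}

```text
clock: 1.95
position: [0.3769, -0.1339, 0.2276]
ee_rot: [0.001, 0.797, 0.604, 0.0]
contact_force: [0.4, -1.2, 0.8]
width: 0.0849
gripper_force: 0.0
```

```bash
python3 -c "
from h import *
to(.477,.052,.2,74)"
```

```text
shift [206.   46.1  27.6] turn 0.3 yaw 74.3
```

>>> {"fn": "apply_moves", "kwargs": {
  "deltas": [85,35,8,5,0,85,75,17,10,0,85,115,26,16,0,85,155,35,22,0,85,190,42,26,0,85,206,46,28,0,85,206,46,28,0]
}}

```text
clock: 2.53
position: [0.4784, 0.0531, 0.1986]
ee_rot: [-0.0, 0.797, 0.604, 0.001]
contact_force: [-0.1, 0.4, -0.7]
width: 0.0851
gripper_force: 0.0
```

```bash
python3 -c "
from h import *
im=get_image('wrist');save(im,'w1.png')
for q,z in (('lid_knob',.12),('case_pivot',.08)):
  for r in place_of(q,im)[:2]: print(q,r['score'],r['point'],atz(r['point'],im,z))
to(.477,.052,.113,74)"
```

```text
lid_knob 0.58 [318.1, 249.9] [0.47703966 0.05141766 0.12      ]
case_pivot 0.74 [320.5, 58.8] [0.5104392  0.16493441 0.08      ]
case_pivot 0.53 [317.7, 250.1] [0.47323191 0.03993833 0.08      ]
shift [ 2.7 -0.2 86.1] turn 0.1 yaw 74.1
```

View pics/w1.png

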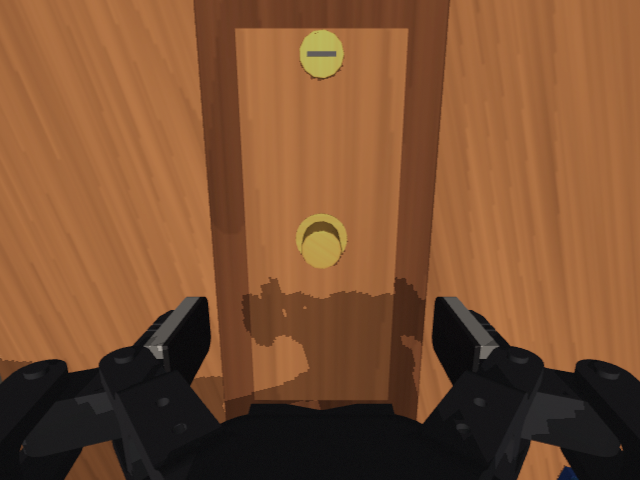

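The wrist view shows the knob top at (321,248) between the open fingers and the lid edges parallel to the tool. That puts the knob at (0.477, 0.0515). Descending and pinching.

>>> {"fn": "apply_moves", "kwargs": {
  "deltas": [85,-1,0,30,0,85,-1,0,60,0,85,-1,0,80,0,85,-1,0,86,0,60,-1,0,86,0,40,-1,0,86,0,20,-1,0,86,0,20,-1,0,86,0,20,-1,0,86,0,20,-1,0,86,0],
  "squeeze": 30
}}

```text
clock: 3.52
position: [0.4776, 0.0492, 0.1152]
ee_rot: [0.001, 0.798, 0.603, 0.001]
contact_force: [-2.9, 2.2, 29.3]
width: 0.0201
gripper_force: 14.1
```

```bash
sed -i 's/C=np.array.*;/C=np.array([.477,.0515]);/' h.py
python3 - <<'E'
from h import *
s=get_state();print(s["width"],s["gripper_force"],s["position"])
r=rot(s["ee_rot"]);p=cw(0,.118)
k0=s["position"][:2]
for a in np.arange(5,95,5):
    a2=np.radians(a);d=np.array([.118*np.sin(a2),.118*(1-np.cos(a2))])
    w=cw(*d)-C
    print(a,(r.T@np.r_[w,0]*1000).round(1))
E
```

```text
0.020065045313123857 14.071519423741847 [0.47755019 0.04919726 0.11515321]
5 [ 0.4 10.3  0. ]
10 [ 1.8 20.5  0. ]
15 [ 4.  30.5  0.1]
20 [ 7.  40.4  0.1]
25 [11.  49.9  0.1]
30 [15.7 59.   0.2]
35 [21.2 67.7  0.2]
40 [27.5 75.9  0.2]
45 [34.4 83.5  0.2]
50 [42.  90.5  0.3]
55 [50.1 96.8  0.3]
60 [ 58.8 102.3   0.3]
65 [ 67.9 107.1   0.3]
70 [ 77.4 111.    0.3]
75 [ 87.2 114.1   0.4]
80 [ 97.3 116.4   0.4]
85 [107.5 117.8   0.4]
90 [117.8 118.2   0.4]
```

Run:
```python
from h import *
im=get_image('wrist');save(im,'w2.png');s=get_state();print(s["contact_force"],s["moment"],s["width"])
```

```text
[-0.10315833 -0.15367467  1.69445286] [0.02303751 0.07493886 0.01828939] 0.020150256367281207
```

View pics/w2.png

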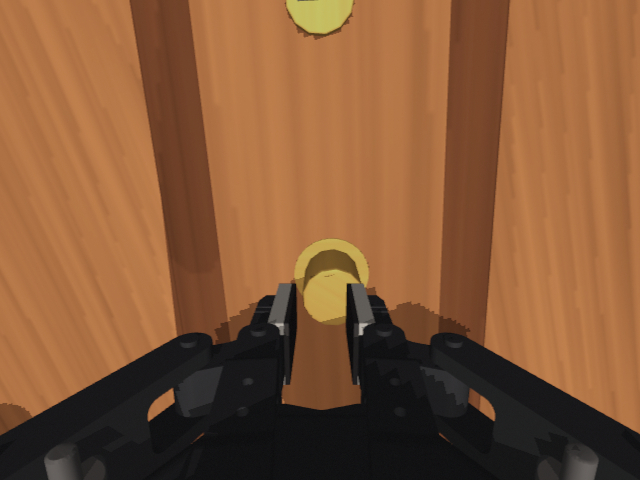

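Run:
```python
from h import *
im=get_image('wrist');s=get_state();r=rot(s["ee_rot"]);p=s["position"]
print(p,im["position"],im["K"][0,0],s["contact_force"], s["width"],s["gripper_force"])
for z in(.017,.004,-.01): print(z,proj(p+r@[0,.010,z],im),proj(p+r@[0,-.010,z],im))
for z in(.12,.09): print(atz((332,297 if z>.1 else 275),im,z))
print(proj([.477,.0515,.12],im))
for q in('lid_knob',): print(place_of(q,im))
```

```text
[0.47933467 0.04897592 0.11583789] [0.49696247 0.11218486 0.26417641] 373.96169525608855 [-0.42134644 -0.15327835 10.8851818 ] 0.019794354950485624 6.00067216088064
0.017 [340.44370483 282.96559213] [298.12380705 282.98483767]
0.004 [341.9617221  293.99458807] [296.40867246 294.01642108]
-0.01 [343.87914443 307.92541968] [294.24223411 307.95074765]
[0.4850644 0.0495916 0.12     ]
[0.48572002 0.04790824 0.09      ]
[312.12931957 297.8838161 ]
[{'point': [339.8, 298.7], 'score': 0.65}]
```

Run:
```python
from h import *
im=get_image('wrist');f=im["frame"][220:400,240:430]
a=cv2.resize(f[:,:,::-1],None,fx=3,fy=3,interpolation=cv2.INTER_CUBIC)
im=get_image('scene');f=im["frame"][140:260,240:420]
b=cv2.resize(f[:,:,::-1],(230*3-460,180*3-0),interpolation=cv2.INTER_CUBIC) if 0 else cv2.resize(f[:,:,::-1],None,fx=1.25,fy=1.25)
c=np.zeros((540,800,3),np.uint8);c[:,:570]=a;c[:150,570:795]=b;cv2.imwrite("pics/c1.png",c)
```

```text
(no output)
```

View pics/c1.png

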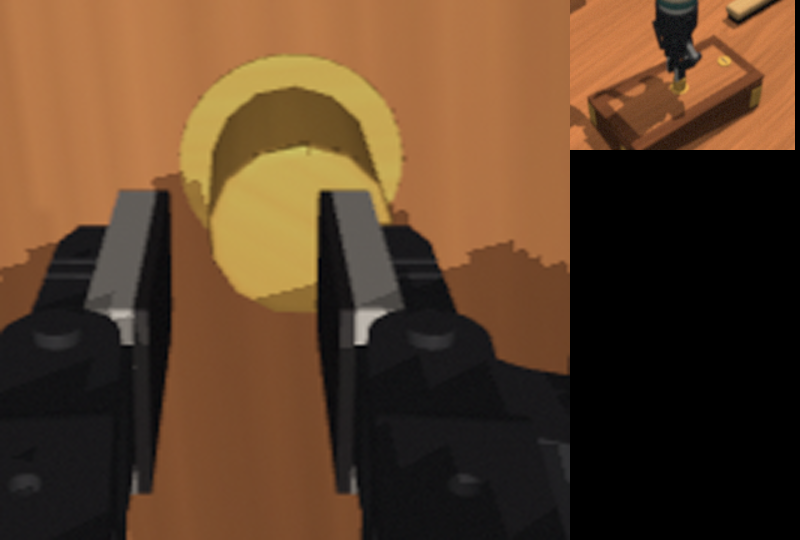

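The crop shows the right fingertip resting on top of the knob, with the knob now at about (339,297), not between the pads. The tips must be higher than I assumed. I'll raise, open to 55 mm and measure again.

>>> {"fn": "apply_moves", "kwargs": {
  "deltas": [20,0,0,-15,0,20,0,0,-25,0,55,0,0,-25,0,55,0,0,-25,0,55,0,0,-25,0,55,0,0,-25,0]
}}

```text
clock: 4.27
position: [0.4761, 0.049, 0.1375]
ee_rot: [-0.0, 0.798, 0.603, -0.001]
contact_force: [-0.2, 0.7, 0.0]
width: 0.0554
gripper_force: 0.0
```

Run:
```python
from h import *
im=get_image('wrist');s=get_state();r=rot(s["ee_rot"]);p=s["position"]
print(p,s["contact_force"], s["width"])
print("knob pred shut",proj([*cw(0,0),.12],im)); print(place_of('lid_knob',im)[:2])
for z in(.017,.0,-.02): print(z,proj(p+r@[.011,.0275,z],im),proj(p+r@[.011,-.0275,z],im))
a=cv2.resize(im["frame"][:,:,::-1],(800,600));cv2.imwrite("pics/w3.png",a)
```

```text
[0.47616862 0.04902986 0.1374799 ] [-0.4822524   0.23670009 -0.24248759] 0.054885595695062836
knob pred shut [319.54016437 277.50392678]
[{'point': [332.5, 277.7], 'score': 0.73}]
0.017 [378.38010023 260.89472592] [260.00010577 260.9474763 ]
0.0 [384.41458963 273.64410365] [253.69346296 273.70708004]
-0.02 [393.3496103  292.52158378] [244.35466539 292.60134124]
```

View pics/w3.png

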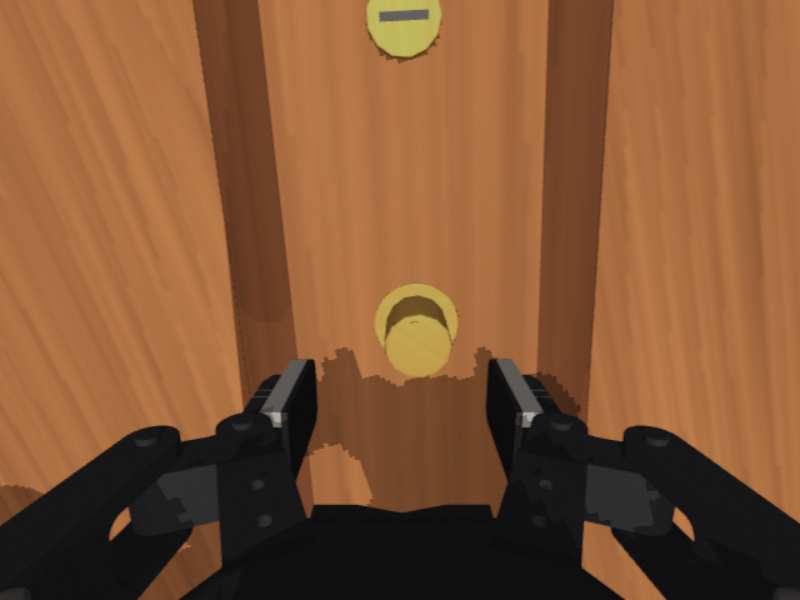

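The picture puts the open fingertips at (254,288) and (390,288) full-size. That's at or behind the TCP, about 20 mm higher than nominal, which matches the earlier contact on the knob top. The knob has moved about 6 mm along tool y. I'll go down lower, gently.

>>> {"fn": "apply_moves", "kwargs": {
  "deltas": [55,2,5,10,0,55,2,5,20,0,55,2,5,26,0,55,2,5,30,0,55,2,5,34,0,55,2,5,37,0,55,2,5,40,0,55,2,5,40,0]
}}

```text
clock: 5.03
position: [0.4818, 0.0495, 0.0977]
ee_rot: [-0.0, 0.798, 0.603, -0.0]
contact_force: [0.6, -0.1, -0.0]
width: 0.0547
gripper_force: 0.0
```

>>> {"fn": "apply_moves", "kwargs": {
  "deltas": [40,0,0,0,0,30,0,0,0,0,20,0,0,0,0,20,0,0,0,0,20,0,0,0,0],
  "squeeze": 40
}}

```text
clock: 5.45
position: [0.4825, 0.0495, 0.0987]
ee_rot: [0.001, 0.798, 0.603, 0.0]
contact_force: [-1.1, 0.2, 2.8]
width: 0.024
gripper_force: 39.4
```

Run:
```python
from h import *
im=get_image('wrist')
s=get_state();print(s["width"],s["gripper_force"],s["position"],s["contact_force"])
save(im,"w4.png")
r=rot(s["ee_rot"])
k=cw(0,.118)+0; d0=s["position"][:2]-k
a0=np.arctan2(*(lambda v:(v[1],v[0]))(d0)); print("lid angle",np.degrees(a0-(TH-np.pi/2)),np.linalg.norm(d0))
for a in list(range(6,96,6)):
    aa=TH-np.pi/2+np.radians(a);w=k+.118*np.array([np.cos(aa),np.sin(aa)])-s["position"][:2]
    print(a,(r.T@np.r_[w,0]*1000).round(1)[:2])
```

```text
0.024110560755142275 39.37743365764618 [0.48253179 0.04946885 0.09871704] [ 0.06364182 -0.34813117  2.79228571]
lid angle 2.8411562265834713 0.1185734535368863
6 [1.1 6.5]
12 [ 3.  18.7]
18 [ 6.1 30.6]
24 [10.5 42.1]
30 [16.1 53.2]
36 [22.8 63.5]
42 [30.6 73.1]
48 [39.3 81.9]
54 [48.9 89.7]
60 [59.2 96.4]
66 [ 70.2 102.1]
72 [ 81.8 106.5]
78 [ 93.7 109.7]
84 [105.9 111.7]
90 [118.2 112.4]
```

Pinched, with 39 N on the pads. Swinging the lid along the arc.

>>> {"fn": "apply_moves", "kwargs": {
  "deltas": [20,1,6.5,0,-3,20,3,18.7,0,-9,20,6,30.6,0,-15,20,10.5,42,0,-21,20,16,53,0,-27,20,23,63.5,0,-33,20,30.5,73,0,-39,20,39,82,0,-45]
}}

```text
clock: 6.17
position: [0.5728, 0.0641, 0.0987]
ee_rot: [0.001, 0.505, 0.863, -0.0]
contact_force: [0.3, 0.2, 3.3]
width: 0.0243
gripper_force: 39.6
```

```bash
cat > arc.py <<'E'
from h import *
s=get_state();print(s["width"],s["gripper_force"],s["position"],s["contact_force"])
r=rot(s["ee_rot"]);k=cw(0,.118); d0=s["position"][:2]-k
print("lid angle",np.degrees(np.arctan2(d0[1],d0[0])-(TH-np.pi/2)),np.linalg.norm(d0),"yaw",np.degrees(np.arctan2(r[1,0],r[0,0])))
for a in list(range(48,96,6)):
    aa=TH-np.pi/2+np.radians(a);w=k+.118*np.array([np.cos(aa),np.sin(aa)])-s["position"][:2]
    print(a,(r.T@np.r_[w,0]*1000).round(1)[:2])
E
python3 arc.py
```

```text
0.02428378560168605 39.563612937927246 [0.57283714 0.06406414 0.09872861] [0.29958615 0.1624895  3.32867371]
lid angle 48.116141096780275 0.11908860818117663 yaw 119.37230564283874
48 [ 1.1 -0.3]
54 [ 2.3 12. ]
60 [ 4.8 24.1]
66 [ 8.5 35.9]
72 [13.5 47.2]
78 [19.6 57.9]
84 [26.8 68. ]
90 [35.  77.2]
```

>>> {"fn": "apply_moves", "kwargs": {
  "deltas": [20,1.5,12,0,-6,20,4,24,0,-12,20,7.5,36,0,-18,20,12.5,47,0,-24,20,18.5,58,0,-30,20,26,68,0,-36,20,30,72.5,0,-39,20,34,77,0,-42,20,34,77,0,-42,20,34,77,0,-42]
}}

```text
clock: 7.0
position: [0.6246, 0.1319, 0.0988]
ee_rot: [0.002, 0.165, 0.986, 0.0]
contact_force: [5.7, -0.5, 0.4]
width: 0.0246
gripper_force: 39.4
```

```bash
python3 arc.py|head -2
```

```text
0.024557089829256796 39.4143408536911 [0.62463306 0.13185496 0.09878318] [ 5.7145494  -0.45293365  0.42138718]
lid angle 89.9690613135296 0.11976519281173739 yaw 161.05896555494368
```

Release the knob, rise and look.

>>> {"fn": "apply_moves", "kwargs": {
  "deltas": [60,0,0,0,0,60,0,0,0,0,60,0,0,0,0,60,0,0,0,0,60,0,0,-30,0,60,0,0,-70,0,60,0,0,-110,0,60,0,0,-110,0]
}}

```text
clock: 7.67
position: [0.6264, 0.1322, 0.217]
ee_rot: [0.007, 0.164, 0.986, 0.002]
contact_force: [0.6, 1.2, 1.2]
width: 0.0601
gripper_force: 0.0
```

Run:
```python
from h import *
for n in("top","scene"):
    im=get_image(n)
    for q,z in (("lid_knob",.12),("level",.006),("level_front",.021),("level_rear",.021),("chalk_a",.006)):
        for r in place_of(q,im)[:3]:
            w=atz(r["point"],im,z); c=np.array([[np.cos(TH),np.sin(TH)],[-np.sin(TH),np.cos(TH)]])@(w[:2]-C)
            print(n,q,round(r["score"],2),np.round(r["point"],0),w.round(3),"case",c.round(3))
im=get_image("top"); print(proj([*cw(.118,.118),.12],im))
cx,cy=im["frame"][170:340,210:430].shape[:2]
a=cv2.resize(im["frame"][160:340,200:440,::-1],None,fx=3.2,fy=3.2,interpolation=cv2.INTER_CUBIC);cv2.imwrite("pics/t2.png",a)
to(*cw(0,-.06),.2,74)
```

```text
top lid_knob 0.72 [264. 211.] [0.621 0.133 0.12 ] case [0.116 0.118]
top level 0.68 [298. 276.] [0.475 0.053 0.006] case [-0.002  0.001]
top level 0.64 [134. 300.] [0.404 0.481 0.006] case [-0.188  0.392]
top level_front 0.73 [350. 291.] [ 0.437 -0.083  0.021] case [-0.002 -0.141]
top level_rear 0.59 [297. 276.] [0.473 0.057 0.021] case [-0.005  0.004]
top chalk_a 0.56 [342. 304.] [ 0.403 -0.062  0.006] case [-0.04  -0.129]
top chalk_a 0.53 [439. 208.] [ 0.665 -0.32   0.006] case [ 0.283 -0.305]
top chalk_a 0.47 [354. 271.] [ 0.49  -0.093  0.006] case [ 0.052 -0.136]
scene lid_knob 0.66 [392. 207.] [0.617 0.136 0.12 ] case [0.111 0.12 ]
scene level 0.72 [322. 230.] [0.472 0.048 0.006] case [-0.004 -0.004]
scene level_front 0.84 [277. 250.] [ 0.442 -0.086  0.021] case [ 0.004 -0.141]
scene level_front 0.64 [391. 144.] [0.412 0.44  0.021] case [-0.169  0.355]
scene level_rear 0.65 [280. 377.] [ 0.673 -0.316  0.021] case [ 0.29 -0.3 ]
scene level_rear 0.51 [270. 236.] [ 0.396 -0.065  0.021] case [-0.045 -0.135]
scene chalk_a 0.75 [279. 377.] [ 0.667 -0.313  0.006] case [ 0.283 -0.298]
scene chalk_a 0.66 [278. 247.] [ 0.425 -0.068  0.006] case [-0.017 -0.13 ]
scene chalk_a 0.46 [272. 238.] [ 0.393 -0.056  0.006] case [-0.051 -0.127]
[264.62522716 210.15086301]
shift [ 108.4 -182.9    7.9] turn 87.1 yaw 161.1
```

View pics/t2.png

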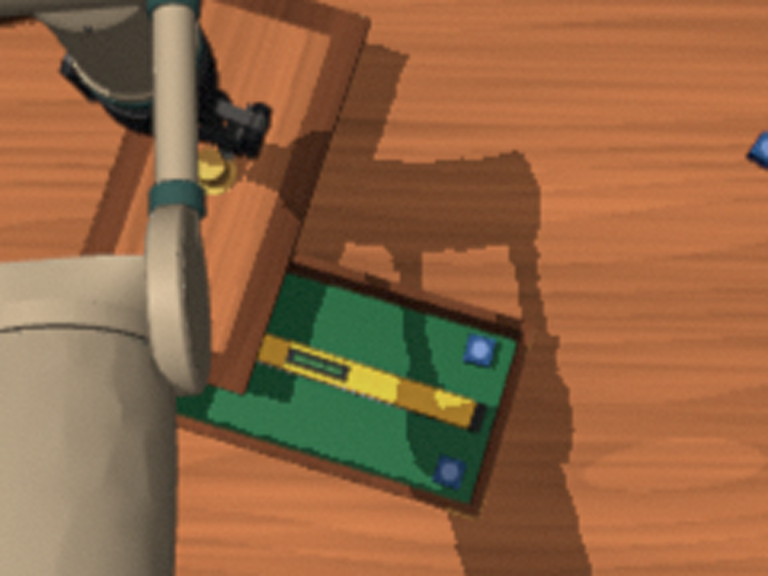

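The lid is in its catch across the case. The level runs through the crop from (260,350) to its front end at (485,418), which is about (350,290) full-size, and both chalks are in their corners. Moving over the level.

>>> {"fn": "apply_moves", "kwargs": {
  "deltas": [60,9,-15,0,7,60,18,-30,0,14,60,27,-46,0,21,60,36,-61,0,28,60,45,-76,0,35,60,54,-91,0,42,60,63,-106,0,49,60,72,-122,0,56,60,81,-137,0,63,60,90,-152,0,70,60,99,-168,0,77,60,108,-183,0,84]
}}

```text
clock: 9.32
position: [0.4602, -0.007, 0.2083]
ee_rot: [0.0, 0.784, 0.621, 0.0]
contact_force: [0.1, -0.1, 0.1]
width: 0.0602
gripper_force: 0.0
```

Run:
```python
from h import *
im=get_image("wrist"); 
to(*cw(0,-.06),.14,74)
for q in("level_front","level"):
    for r in place_of(q,im)[:2]:
        w=atz(r["point"],im,.021);c=np.array([[np.cos(TH),np.sin(TH)],[-np.sin(TH),np.cos(TH)]])@(w[:2]-C);print(q,round(r["score"],2),r["point"],w.round(3),c.round(3))
hsv=cv2.cvtColor(im["frame"],cv2.COLOR_RGB2HSV);m=cv2.inRange(hsv,(20,150,90),(32,255,255))
k,l,st,ce=cv2.connectedComponentsWithStats(m);i=1+st[1:,4].argmax();print(st[i],ce[i])
for row in range(st[i,1],st[i,1]+st[i,3],40):
    x=np.where(l[row]==i)[0]
    if len(x):
        w=atz((x.mean(),row),im,.036);c=np.array([[np.cos(TH),np.sin(TH)],[-np.sin(TH),np.cos(TH)]])@(w[:2]-C);print(row,x.min(),x.max(),c.round(4))
save(im,"w5.png")
```

```text
shift [ 3.2  2.8 68.2] turn 2.5 yaw 76.5
level_front 0.83 [316.4, 293.0] [ 0.439 -0.082  0.021] [ 0.    -0.139]
level 0.78 [327.4, 147.2] [0.48  0.048 0.021] [ 0.004 -0.002]
[ 307   85   39  209 4263] [324.87497068 197.09664555]
85 319 328 [-0.0021  0.0462]
125 317 342 [0.0051 0.016 ]
165 315 340 [ 0.0057 -0.0162]
205 312 337 [ 0.0036 -0.0504]
245 310 334 [ 0.0032 -0.0864]
285 307 331 [ 0.0023 -0.1247]
```

```bash
python3 -c "
from h import *
to(*cw(.003,-.06),.01,73)"
```

```text
shift [  0.3   2.6 198.5] turn 4.1 yaw 77.1
```

>>> {"fn": "apply_moves", "kwargs": {
  "deltas": [60,1,3,38,2,60,1,3,76,3.5,60,1,3,110,3.5,60,1,3,140,3.5,60,1,3,160,3.5,60,1,3,172,3.5,60,1,3,180,3.5,60,1,3,180,3.5]
}}

```text
clock: 10.13
position: [0.4639, -0.0055, 0.0267]
ee_rot: [-0.001, 0.8, 0.6, -0.001]
contact_force: [-0.5, 0.6, -0.0]
width: 0.0599
gripper_force: 0.0
```

Run:
```python
from h import *
im=get_image("wrist"); s=get_state();r=rot(s["ee_rot"]);p=s["position"];print(s["contact_force"],s["width"])
to(*cw(.003,-.06),.01,73)
for z in(.017,-.005,-.02): print(z,proj(p+r@[.011,.03,z],im).round(),proj(p+r@[.011,-.03,z],im).round())
save(im,"w6.png")
```

```text
[-0.11673291 -0.31306717  0.31919823] 0.0599867284980721
shift [-1.5 -0.8 17.7] turn 0.7 yaw 73.7
0.017 [386. 262.] [256. 262.]
-0.005 [395. 279.] [247. 279.]
-0.02 [402. 294.] [239. 294.]
```

View pics/w6.png

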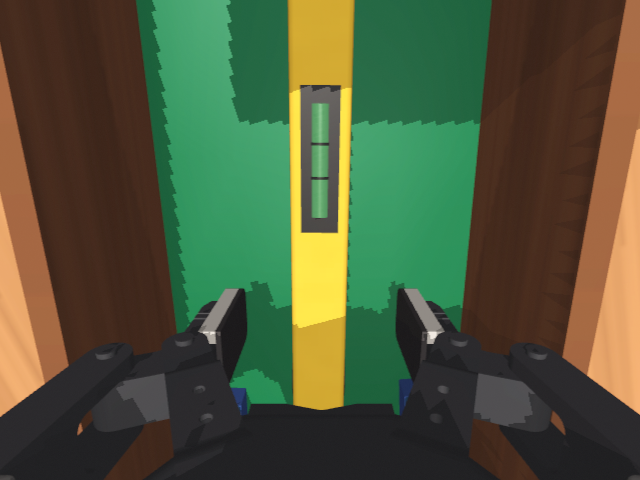

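The level is centred between the fingers, at columns 293–345 in row 380, and aligned with the tool. Lowering and closing.

>>> {"fn": "apply_moves", "kwargs": {
  "deltas": [60,0,0,6,0,60,0,0,12,0,60,0,0,17,0,60,0,0,17,0,40,0,0,17,0,25,0,0,17,0,15,0,0,17,0,15,0,0,17,0,15,0,0,17,0],
  "squeeze": 30
}}

```text
clock: 10.93
position: [0.4642, -0.0062, 0.0116]
ee_rot: [0.0, 0.801, 0.599, 0.0]
contact_force: [-0.6, -0.5, 3.2]
width: 0.0216
gripper_force: 30.4
```

>>> {"fn": "apply_moves", "kwargs": {
  "deltas": [15,0.5,0,-5,0,15,1,0,-10,0,15,2,0,-15,0,15,3,0,-21,0,15,3,0,-21,0],
  "squeeze": 20
}}

```text
clock: 11.35
position: [0.4659, -0.0032, 0.0334]
ee_rot: [0.001, 0.801, 0.599, 0.001]
contact_force: [0.7, 0.7, -1.8]
width: 0.0216
gripper_force: 29.8
```

```bash
cat > tilt.py <<'E'
from h import *
s=get_state();print(s["position"],s["contact_force"],s["moment"],s["width"],s["gripper_force"])
for n in("scene","wrist"):
    im=get_image(n)
    for q in("level_front","level_rear"):
        for r in place_of(q,im)[:1]:
            # intersect ray with vertical plane case x=0
            o,d=ray(r["point"],im);nrm=np.array([np.cos(TH),np.sin(TH),0]);c0=np.r_[cw(.003,0),0]
            P=o+d*(nrm@(c0-o))/(nrm@d);y=(P[:2]-C)@np.array([-np.sin(TH),np.cos(TH)])
            print(n,q,round(r["score"],2),r["point"],"case y",y.round(3),"z",P[2].round(3))
E
python3 tilt.py
```

```text
[ 0.46594689 -0.00319858  0.03342811] [ 0.68972885  0.65440881 -1.82191066] [-0.11065035 -0.01913598 -0.00091185] 0.02163977368364637 29.75899636745453
scene level_front 0.78 [277.4, 242.3] case y -0.138 z 0.049
scene level_rear 0.68 [322.5, 225.8] case y -0.007 z 0.029
```

It's tilting: the front end is at z≈0.049 for a 22 mm lift. Continuing to about 18°.

>>> {"fn": "apply_moves", "kwargs": {
  "deltas": [15,1,0,-5,0,15,2.5,0,-10,0,15,4,0,-15,0,15,5.5,0,-20,0,15,7.5,0,-25,0,15,9,0,-30,0,15,11,0,-35,0,15,13,0,-40,0,15,13,0,-40,0,15,13,0,-40,0]
}}

```text
clock: 12.48
position: [0.4684, 0.0086, 0.0727]
ee_rot: [0.001, 0.8, 0.6, -0.001]
contact_force: [-1.6, -4.9, -1.1]
width: 0.0216
gripper_force: 29.5
```

```bash
python3 tilt.py; python3 -c "
from h import *
im=get_image('scene');cv2.imwrite('pics/s3.png',cv2.resize(im['frame'][150:310,220:420,::-1],None,fx=3.5,fy=3.5,interpolation=cv2.INTER_CUBIC))"
```

```text
[0.46844179 0.00859514 0.07268784] [-1.58124199 -4.9489244  -1.10635762] [-0.97494697  0.31482701 -0.00527806] 0.021569171203228224 29.46288138628006
scene level_front 0.84 [281.3, 225.0] case y -0.124 z 0.103
```

View pics/s3.png

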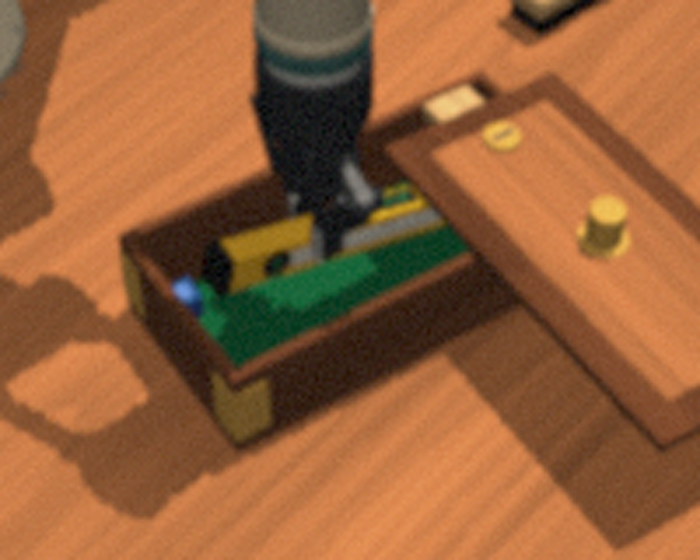

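The level is tilted: its front end, at about (220,265) in the crop, sits above the rim, and the rear is under the lid. Now drawing it out along its own axis with a firmer grip.

>>> {"fn": "apply_moves", "kwargs": {
  "deltas": [15,0,0,-1,0,15,-5,0,-3,0,15,-12,0,-5,0,15,-20,0,-8,0,15,-28,0,-10,0,15,-36,0,-13,0,15,-44,0,-15,0,15,-52,0,-18,0,15,-60,0,-20,0,15,-60,0,-20,0],
  "squeeze": 60
}}

```text
clock: 13.67
position: [0.4515, -0.0505, 0.0929]
ee_rot: [0.001, 0.801, 0.599, -0.0]
contact_force: [-0.5, -2.5, -4.5]
width: 0.0211
gripper_force: 63.9
```

```bash
python3 tilt.py
```

```text
[ 0.45153086 -0.05046479  0.09290721] [-0.50894959 -2.5234133  -4.46803017] [-0.77436566  0.25061252  0.08966121] 0.021052599694821587 63.89128088951111
scene level_front 0.66 [258.1, 231.3] case y -0.184 z 0.118
scene level_rear 0.62 [354.0, 204.0] case y 0.09 z 0.054
```

>>> {"fn": "apply_moves", "kwargs": {
  "deltas": [15,-8,0,-3,0,15,-16,0,-6,0,15,-24,0,-9,0,15,-32,0,-11,0,15,-40,0,-14,0,15,-48,0,-17,0,15,-56,0,-20,0,15,-64,0,-22,0,15,-72,0,-25,0,15,-80,0,-28,0,15,-80,0,-28,0]
}}

```text
clock: 14.88
position: [0.4294, -0.1268, 0.121]
ee_rot: [0.001, 0.801, 0.599, 0.0]
contact_force: [0.1, -0.2, -1.9]
width: 0.0206
gripper_force: 64.1
```

```bash
python3 tilt.py
```

```text
[ 0.42940572 -0.12683912  0.12101121] [ 0.13414475 -0.20189863 -1.93598288] [-0.17891035  0.01429037  0.00471301] 0.020633321896536397 64.0774941444397
scene level_front 0.94 [219.4, 236.8] case y -0.274 z 0.156
scene level_rear 0.76 [324.2, 209.1] case y -0.003 z 0.088
```

The level is free, hanging at about 14° tilt with no contact. I'll lift it and carry it to the free counter beside the case, to lay it flat and regrip it in the middle.

>>> {"fn": "apply_moves", "kwargs": {
  "deltas": [15,-5,0,-15,0,15,-10,0,-35,0,15,-20,0,-55,0,15,-45,0,-65,0,15,-75,0,-65,0,15,-105,0,-65,0,15,-135,0,-65,0,15,-165,0,-65,0,15,-195,0,-65,0,15,-225,0,-65,0,15,-250,0,-65,0,15,-260,0,-65,0]
}}

```text
clock: 16.18
position: [0.3552, -0.3779, 0.1849]
ee_rot: [0.001, 0.801, 0.598, -0.001]
contact_force: [1.1, 0.1, -2.1]
width: 0.0203
gripper_force: 64.0
```

```bash
sed -i 's/range(48,96,6)/[]/' arc.py; python3 tilt.py
```

```text
[ 0.3552189  -0.37785764  0.1849448 ] [ 1.13621313  0.08607239 -2.11206902] [-0.12223033  0.0219028   0.00258398] 0.020320489955277556 64.04522895812988
scene level_front 0.57 [88.4, 270.2] case y -0.526 z 0.222
scene level_rear 0.78 [227.3, 241.3] case y -0.259 z 0.131
wrist level_rear 0.72 [322.5, 178.4] case y -0.403 z 0.069
```

>>> {"fn": "apply_moves", "kwargs": {
  "deltas": [15,0,0,30,0,15,0,0,60,0,15,0,0,85,0,15,0,0,100,0,15,0,0,106,0,15,0,0,108,0],
  "squeeze": 25
}}

```text
clock: 16.98
position: [0.3557, -0.3728, 0.0763]
ee_rot: [-0.001, 0.8, 0.6, 0.0]
contact_force: [-0.1, -0.3, -2.2]
width: 0.0202
gripper_force: 64.0
```

>>> {"fn": "apply_moves", "kwargs": {
  "deltas": [15,-1,0,5,0,15,-3,0,11,0,15,-5,0,17,0,15,-7,0,23,0,15,-9,0,29,0,15,-11,0,35,0,15,-12,0,41,0,15,-13,0,47,0,15,-14,0,53,0,15,-15,0,58,0,15,-15,0,62,0,15,-15,0,62,0]
}}

```text
clock: 17.98
position: [0.3513, -0.3888, 0.0144]
ee_rot: [-0.0, 0.801, 0.599, -0.0]
contact_force: [-0.1, -1.9, 2.2]
width: 0.0205
gripper_force: 64.4
```

```bash
python3 tilt.py
```

```text
[ 0.35131545 -0.3888434   0.01435436] [-0.10689778 -1.89923561  2.16492195] [ 0.24270761 -0.04455524 -0.02579852] 0.0204641882313261 64.39783215522766
scene level_front 0.57 [116.0, 325.1] case y -0.537 z 0.032
scene level_rear 0.69 [177.3, 301.3] case y -0.403 z 0.012
```

>>> {"fn": "apply_moves", "kwargs": {
  "deltas": [15,0,0,3,0,15,0,0,6,0,15,0,0,8,0,15,0,0,8,0,30,0,0,8,0,45,0,0,8,0,60,0,0,8,0,60,0,0,8,0,60,0,0,-22,0,60,0,0,-62,0,60,0,0,-92,0,60,0,0,-92,0]
}}

```text
clock: 19.28
position: [0.3542, -0.3924, 0.1132]
ee_rot: [0.006, 0.801, 0.599, -0.0]
contact_force: [1.2, -1.0, 0.3]
width: 0.06
gripper_force: 0.0
```

Run:
```python
from h import *
s=get_state();r0=rot(s["ee_rot"])
for n in("top","scene","wrist"):
    im=get_image(n)
    for q,z in(("level",0),("level_front",.015),("level_rear",.015)):
        for r in place_of(q,im)[:1]: print(n,q,round(r["score"],2),np.round(r["point"]),atz(r["point"],im,z).round(3))
hsv=cv2.cvtColor(im["frame"],cv2.COLOR_RGB2HSV);m=cv2.inRange(hsv,(20,150,90),(32,255,255))
k,l,st,ce=cv2.connectedComponentsWithStats(m);i=1+st[1:,4].argmax();print(st[i])
for row in range(st[i,1]+5,st[i,1]+st[i,3],40):
    x=np.where(l[row]==i)[0]; w=atz((x.mean(),row),im,.03); print(row,len(x),w.round(4),"tool",(r0.T@(w-s["position"])*1000).round(1))
cv2.imwrite("pics/w7.png",im["frame"][:,:,::-1])
to(.36,-.33,.15,74)
```

```text
top level 0.73 [446. 321.] [ 0.365 -0.335  0.   ]
top level_rear 0.94 [394. 303.] [ 0.408 -0.197  0.015]
scene level 0.56 [181. 300.] [ 0.364 -0.326  0.   ]
scene level_front 0.89 [118. 329.] [ 0.33  -0.467  0.015]
scene level_rear 0.64 [234. 272.] [ 0.405 -0.197  0.015]
wrist level 0.88 [324. 150.] [ 0.37  -0.332  0.   ]
wrist level_front 0.87 [320. 350.] [ 0.328 -0.465  0.015]
[  303     0    41   353 10667]
5 41 [ 0.3907 -0.2597  0.03  ] tool [138.2  -3.1  82.1]
45 39 [ 0.3853 -0.2782  0.03  ] tool [118.9  -3.1  82.2]
85 39 [ 0.3796 -0.2977  0.03  ] tool [98.7 -3.1 82.4]
125 13 [ 0.3741 -0.3183  0.03  ] tool [77.3 -2.6 82.6]
165 13 [ 0.3665 -0.3395  0.03  ] tool [54.8 -3.9 82.7]
205 36 [ 0.3603 -0.3625  0.03  ] tool [31.  -3.3 82.9]
245 34 [ 0.3532 -0.3867  0.03  ] tool [ 5.9 -3.3 83.1]
285 34 [ 0.3457 -0.4123  0.03  ] tool [-20.8  -3.3  83.3]
325 32 [ 0.3377 -0.4394  0.03  ] tool [-49.1  -3.3  83.5]
shift [ 58.8  -8.3 -43.3] turn -0.4 yaw 73.6
```

View pics/w7.png

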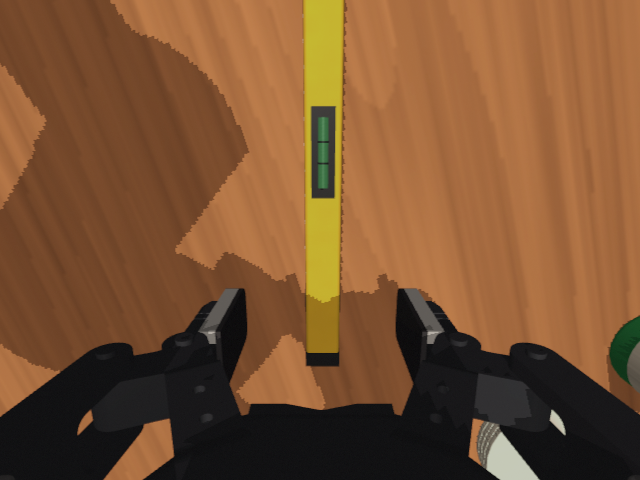

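The level lies flat on the counter with its vial, which is its middle, at (324,152). That's about 62 mm ahead along tool x. Moving there and regripping firmly.

>>> {"fn": "apply_moves", "kwargs": {
  "deltas": [60,20,-1,0,0,60,45,-1,10,0,60,60,-1,30,0,60,62,-1,60,0,60,62,-1,80,0,60,62,-1,93,0,60,62,-1,99,0,40,62,-1,99,0,25,62,-1,99,0,12,62,-1,99,0,12,62,-1,99,0,12,62,-1,99,0],
  "squeeze": 80
}}

```text
clock: 20.88
position: [0.3687, -0.33, 0.0094]
ee_rot: [0.001, 0.801, 0.599, 0.0]
contact_force: [0.1, 0.3, 4.0]
width: 0.0201
gripper_force: 79.4
```

>>> {"fn": "apply_moves", "kwargs": {
  "deltas": [12,0,0,0,0,12,0,0,-10,0,12,0,0,-30,0,12,0,0,-60,0,12,0,0,-90,0,12,0,0,-120,0,12,0,0,-150,0,12,0,0,-180,0,12,0,0,-210,0,12,0,0,-230,0,12,0,0,-235,0,12,0,0,-235,0]
}}

```text
clock: 21.88
position: [0.3683, -0.3295, 0.2443]
ee_rot: [0.002, 0.801, 0.599, 0.0]
contact_force: [-0.1, -0.6, -2.0]
width: 0.0201
gripper_force: 78.8
```

>>> {"fn": "apply_moves", "kwargs": {
  "deltas": [12,0,0,0,0,12,0,0,0,0,12,0,0,0,0,12,0,0,0,0,12,0,0,0,0,12,0,0,0,0,12,0,0,0,0,12,0,0,0,0]
}}

```text
clock: 22.55
position: [0.3681, -0.3292, 0.2431]
ee_rot: [-0.0, 0.801, 0.599, -0.0]
contact_force: [-0.7, 0.6, -1.4]
width: 0.0203
gripper_force: 78.8
```

Run:
```python
from h import *
s=get_state();print(s["position"],s["contact_force"],s["moment"],s["width"],s["gripper_force"])
p=s["position"];c0=p;nrm=rot(s["ee_rot"])[:,1]
for n in("scene","top"):
    im=get_image(n); save(im,n+"_f.png")
    for q in("level_front","level_rear","lid_knob","tumbler","chalk_c","brush","polish","chalk_b"):
        for r in place_of(q,im)[:2]:
            o,d=ray(r["point"],im);P=o+d*(nrm@(c0-o))/(nrm@d)
            print(n,q,round(r["score"],2),np.round(r["point"]),P.round(3) if q[:2]=="le" else atz(r["point"],im,.12 if "k"==q[4] else 0).round(3))
```

```text
[ 0.36805418 -0.32915192  0.24309734] [-0.65871275  0.55131095 -1.41148314] [0.05890651 0.01263948 0.02589068] 0.020290672871673306 78.75211000442505
scene level_front 0.94 [ 76. 261.] [ 0.328 -0.464  0.252]
scene level_rear 0.57 [220. 203.] [ 0.408 -0.194  0.247]
scene level_rear 0.37 [323. 232.] [0.478 0.046 0.004]
scene tumbler 0.7 [445. 178.] [0.609 0.439 0.   ]
scene chalk_c 0.63 [277. 379.] [ 0.708 -0.35   0.12 ]
scene chalk_c 0.5 [273. 239.] [ 0.473 -0.122  0.12 ]
scene brush 0.61 [392. 145.] [0.406 0.462 0.   ]
scene polish 0.66 [158. 430.] [ 0.564 -0.538  0.   ]
scene chalk_b 0.63 [277. 379.] [ 0.708 -0.35   0.12 ]
scene chalk_b 0.5 [273. 239.] [ 0.473 -0.122  0.12 ]
top level_rear 0.61 [409. 298.] [ 0.408 -0.192  0.272]
top level_rear 0.31 [439. 208.] [ 0.434 -0.106  0.91 ]
top lid_knob 0.96 [267. 211.] [0.622 0.126 0.12 ]
top tumbler 0.87 [155. 227.] [0.599 0.445 0.   ]
top tumbler 0.58 [348. 270.] [ 0.494 -0.077  0.   ]
top chalk_c 0.6 [341. 306.] [ 0.396 -0.057  0.12 ]
top chalk_c 0.54 [440. 211.] [ 0.629 -0.295  0.12 ]
top brush 0.87 [134. 299.] [0.406 0.485 0.   ]
top polish 0.74 [524. 246.] [ 0.569 -0.545  0.   ]
top chalk_b 0.6 [341. 306.] [ 0.396 -0.057  0.12 ]
top chalk_b 0.54 [440. 211.] [ 0.629 -0.295  0.12 ]
```

View pics/scene_f.png

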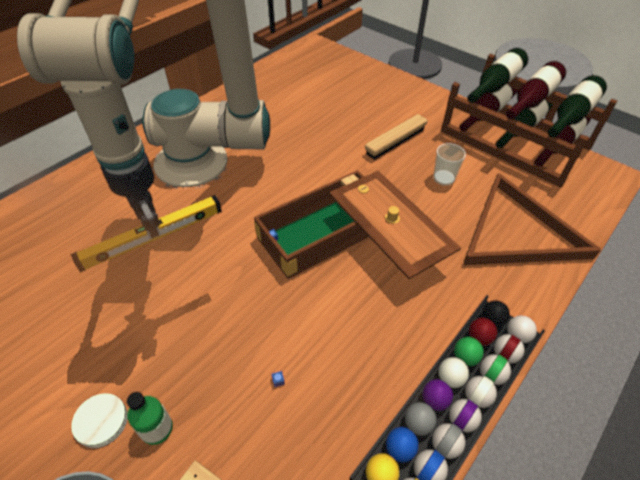

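The level is held horizontal with its ends at (76,261) and (220,203), both near 0.25 m high. The lid is open in its catch and the other things are in place. Handing in.

```bash
python3 -c "
from rig import *
print(sign_off())"
```

```text
the job is handed in; nothing more can be done
None
```

I handed the job in; the sign-off gave no verdict. The spirit level is in the gripper, horizontal and still with both ends at about 0.25 m, the lid is open in its catch, and the chalks, glass, bottle and brush look undisturbed.

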